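# Wedge the rest up to its height stop

## Robot

A 6-joint arm with a two-finger parallel gripper is mounted at the origin on a cart in front of the work surface, level with it; the furniture and walls round the work are solid. World frame = base frame: x ahead of the robot, y to its left, z up, the work surface at z = 0. Lengths are in m, angles in rad, forces in N, time in s.
With the tool pointing down it reaches from about 0.35 to 0.775 m from the base axis. Payload 5.5 kg.
Tool frame: the origin (TCP) lies midway between the tips of the shut fingers; the grasp point (between the pads) lies grip_point_offset behind it (grip_point_offset is the distance from the TCP to the grasp point, in m); z points along the fingers, y is the direction in which the jaws open and shut (so a half turn about z gives the same grasp; the last joint's range is limited). The gripper opens to 85 mm and grips with 20 to 120 N. Pads are 22 mm wide; open, the fingers measure 114 mm over their backs; the gripper's body (76 mm by 85 mm) begins 54 mm behind the grasp point. The pads swing forward as they close: fully open they stand 13 mm farther back than shut.
Start: joints at [1.15, 0.313, 0.046, 1.304, 0, 1.431], TCP at [0.159, 0.553, 0.194] pointing down, gripper open.
Joint ranges: [-2.76, 2.76], [-0.86, 1.69], [-1.03, 1.26], [-2.2, 2.34], [-1.47, 1.5], [-3.14, 3.14]. Speed limits (rad/s): [2.57, 2.57, 3.14, 3.14, 3.14, 3.14].

## Interface

Orientations are given as a unit quaternion [w, x, y, z].
In Python, from workcell import * gives the robot as it stands.
- The arm moves only by the tool send_rows, never from a script. Its argument "series" is one flat list of numbers, 7 for each row, row after row: the shift along the tool's x, y, z in cm, then the turn, a rotation vector about the tool's x, y, z in degrees, then the opening, from 0 (shut) to 1 (fully open). A call has 1 to 10 rows; each row is the pose to reach, as a shift and turn from the pose commanded when the call began, along the tool's axes at that moment; what a row does not reach only later rows make up. A row lasts 1/12 s, in which the tool goes at most 41.7 mm and 7.16 degrees, less where a joint would pass 70% of its speed; a pose out of reach is approached as far as the arm can. A call with a gripper value outside its range is refused whole. The fingers move at their own pace and stop on an object; "newtons" is the grip in N (left out, the last holds). Time passes only in rows, so rows that repeat a pose let the fingers close. It gives the time, the measured TCP pose, the force and the opening at its end, in the units of the state.
- get_state(): the state, without advancing time (a new reading comes with each control period).
- read_camera(name): name is "scene" or "top"; returns the picture (384x512x3 uint8, blue, green, red); there is no depth.
- camera_info(name): a dict with "K" (3x3 intrinsics, pixels), "xyz" and "attitude" of the camera in the world. Camera axes: x right, y down, z forward; pixel columns grow to the right and rows downward; lengths in m; the calibration is good to about 2 mm. A picture is of the moment at which its call begins. camera_info takes no time and is no camera call.
- hand_in(): hands the job in, once; it reports no verdict.
Trained networks look in the newest picture that a camera, given by its name, has taken for a name from the list of things; names that differ only in an ending like _2 or _b are one class to them, and where a whole thing is asked for, a point or a joint stands for the part that bears it (a point fixed in the world has none). Each returns a list of dicts, best first, with "p" (0 to 1); they miss things now and then, are a little off and sometimes report something else, mostly with a low value. They report only what shows in the picture. A call takes as long as a camera call.
- silhouettes(camera, label): "pixels" (384x512 bool, what is visible of it) and "box" ([left, top, width, height] in pixels, round what is visible of it).
The state is a dict: "clock": time; "joint_pos": joint angles; "qvel": joint speeds; "tau": joint torques, N m; "tcp_pos": TCP position; "orientation": TCP orientation; "wrist_force": force on the tool from outside, world axes, zero at the start; "ft_torque": the same for the moment, N m; "finger_gap": finger opening in m.
Only numpy, scipy, OpenCV 4.12 (cv2) and the standard library are available. Lean on these libraries where they do the work, as an engineer would, in place of code of your own. Each camera call takes 0.05 s, during which the arm holds its last target. There are 200 camera calls.

## Task

Raise the small inspection rest, with the bush standing on it, to its height stop: pick up the long steel wedge, lay it flat on the desk with its thin end in the guide's mouth, and slide it in under the rest until the rest comes up against the stop and sits snug. Feel for it: the rest alone takes roughly 7 N of push, and it is snug when the wedge resists with about 15 N; do not push harder than about 20 N. Touch only the wedge; leave it in there by itself, the bush standing on the rest, and the other things on the desk where they are.

Things in the scene. Friction and masses are not known exactly. Their poses are not given: they have to be found in the camera images.
- wedge: plain steel taper wedge, 190 long, 24 wide, about 0.28 kg. Origin at the centre of its flat underside; x along its length to the thin end. Straight tail 30 high from x = -95 to -35; from there the top slopes down 1:5 to 4 mm at the thin end, x = +95. Centre of mass near x = -4. Upright sides, to be gripped across the 24 mm.
- wedge_tip (a point): middle of the lower edge of the wedge's thin end (x = +95 of the wedge)
- wedge_tail (a point): middle of the wedge's flat 24x30 tail end face (x = -95, 15 above its underside)
- guide: aluminium guide fixed to the desk: two cheeks 56 long, 48 high, a 32 wide channel between them over bare desk. Origin on the desk, mid-channel, below the rest's foot; x along the channel, the way the wedge goes in. Mouth towards -x: flared lips 20 high, x = -57 to -27, widening to about 50. Behind, x = 26 to 67, a bridge 39 to 56 above the desk carries the stop's post.
- rest_top (a point): point on the rest's top face below the stop. The rest is a steel table 56x60, 8 thick, about 0.35 kg, sliding up and down on the guide; its stem (14 along x, 28 wide) ends in a round cross foot of 5 mm radius. When down, its top is 62 and the foot's underside 10 above the desk.
- rest (a joint): rise of the rest in m: 0 when down, grows upwards; it sinks back by itself unless held up. It meets the stop's button somewhere from 0.007 to 0.013 and then resists steeply, the push on the wedge growing by about 3 N per mm pushed.
- height_stop: rigid height stop fixed to the guide: dark post behind the rest and an arm (75 to 85 above the desk) reaching back over the rest's far edge, carrying an adjusting screw with a steel button, 10 across, pointing down at the rest; its head ends up to 104 high. The button's face is somewhere 69 to 75 above the desk, different at every start, not measured. Origin and axes as those of the guide.
- bush_a: turned steel bush, 22 across, 18 high, standing loose on the rest's top; origin under its centre
- ring_gauge: bystander: plain steel ring gauge, 49 mm across, 15 high, origin under its centre
- micrometer: bystander: outside micrometer lying flat, 53x124x18, origin under its centre
- gauge_block_25: bystander: ground steel block standing, 9x30x25, origin under its centre
- pen_marker: bystander: marker pen lying, 17x135x16, origin under its centre
- eraser: bystander: worn eraser, 20x46x12, origin under its centre
- clevis_a: bystander: dark fork end standing on its base, 14x22x30, origin under its centre

How it is judged:
By the outcome, as a careful person would: the job done as asked, in the order asked, and still so for the second after the job is handed in, with the robot touching nothing.
It also fails if it takes over 72 s, if anything falls off the work surface, if the arm or the gripper's body presses on something with over 40 N, if the wrist force passes 120 N, or if a joint passes its speed limit or range.

## Working session

There is one attempt and no reset: what is moved stays moved. The work goes in short steps, Python scripts to look and compute and a tool call to move; the robot and the scene stay as the last step left them, time stands still between calls to the robot, and variables do not carry over. Pictures are saved under pics/ and viewed, about 8 in all and at most 12, crops included, and the job is handed in when it is done.

Besides the shell and the picture viewer there is one more tool, called after "Emit:" by a JSON object that holds its "op" and its "data". send_rows: Moves the arm, as the interface text tells. Its arguments: {"type":"object","properties":{"series":{"type":"array"},"newtons":{"type":"number"}},"required":["series"]}

```bash
mkdir -p pics; ls; python3 - <<'E'
from workcell import *
import cv2, workcell
print([n for n in dir(workcell) if not n.startswith('__')])
s=get_state(); print(s)
try: print(grip_point_offset)
except Exception as e: print(e)
ims=[]
for c in ("scene","top"):
    im=read_camera(c); cv2.imwrite(f"pics/{c}0.png",im)
    print(c,camera_info(c))
    for l in ("wedge","guide","height_stop","rest","bush_a"):
        for d in silhouettes(c,l)[:2]: print(l,round(d["p"],2),d["box"])
E
```

```text
pics
['MotionError', 'camera_info', 'get_state', 'grip_point_offset', 'hand_in', 'read_camera', 'silhouettes']
{'clock': 0.0, 'joint_pos': array([ 1.15041122e+00,  3.14033437e-01,  4.50023566e-02,  1.30360043e+00,
       -2.66334093e-05,  1.43118774e+00]), 'qvel': array([ 1.26077406e-03, -2.68122308e-05, -4.97982679e-04,  7.15273827e-04,
        7.57072068e-04, -4.75577035e-04]), 'tau': array([ 1.84572651e-03, -4.80619740e+01,  2.98536408e+01,  1.92646973e-02,
       -2.23273641e-04, -5.35877689e-06]), 'tcp_pos': array([0.15912198, 0.55195267, 0.1932997 ]), 'orientation': array([-2.40780132e-04,  1.39927493e-01,  9.90161328e-01, -8.85535174e-04]), 'wrist_force': array([ 0.15623205,  0.56376221, -0.07161249]), 'ft_torque': array([ 0.03029998, -0.01993383, -0.01148122]), 'finger_gap': 0.08510918210188224}
0.0187
scene {'K': array([[426.68124612,   0.        , 254.2463332 ],
       [  0.        , 426.68124612, 196.40531028],
       [  0.        ,   0.        ,   1.        ]]), 'xyz': array([-0.02723507,  0.9253691 ,  0.83250089]), 'attitude': array([ 0.12791243, -0.26801572,  0.84689987, -0.44109704])}
wedge 0.38 [217.7, 211.8, 18.6, 18.5]
guide 0.96 [202.1, 219.7, 44.6, 27.2]
height_stop 0.44 [207.7, 212.9, 13.9, 14.4]
rest 0.58 [217.3, 214.0, 16.7, 16.9]
bush_a 0.46 [220.2, 210.0, 12.3, 13.0]
top {'K': array([[495.76924412,   0.        , 258.5669909 ],
       [  0.        , 495.76924412, 190.44316562],
       [  0.        ,   0.        ,   1.        ]]), 'xyz': array([0.48768754, 0.04442292, 1.45389349]), 'attitude': array([ 0.0161555 , -0.69863144,  0.7149813 , -0.02132737])}
wedge 0.66 [302.2, 206.1, 68.1, 12.9]
guide 0.7 [189.4, 167.9, 40.9, 28.3]
rest 0.59 [195.0, 169.4, 26.3, 23.6]
bush_a 0.5 [210.4, 179.6, 8.3, 8.6]
```

```bash
python3 - <<'E'
import cv2, numpy as np
t=cv2.imread("pics/top0.png"); s=cv2.imread("pics/scene0.png")
a=cv2.resize(t[150:240,170:390],None,fx=3.6,fy=3.6,interpolation=cv2.INTER_CUBIC)
b=cv2.resize(t[155:210,180:240],(396,363),interpolation=cv2.INTER_CUBIC) if 0 else None
cv2.imwrite("pics/a.png",a)
cv2.imwrite("pics/b.png",cv2.resize(s[80:290,120:390],None,fx=2.8,fy=2.8,interpolation=cv2.INTER_CUBIC))
E
```

```text
(no output)
```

View pics/a.png

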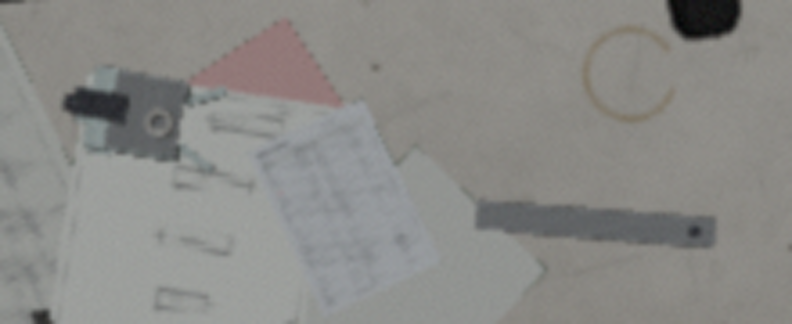

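View pics/b.png

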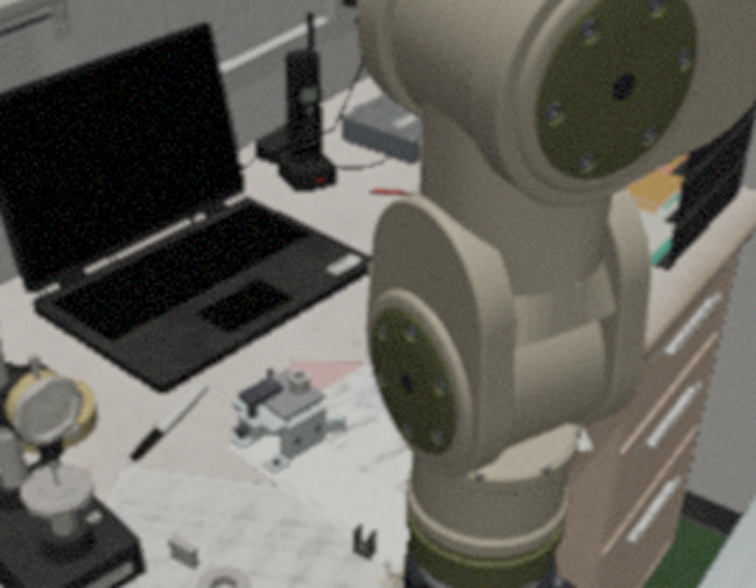

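Top crop: the guide is at the left (rest around (150,115), bush at (157,122), dark stop at the far left, lips opening to the right). The wedge is at (476–715, 213–232) with a dark dot near its right end. In the scene view the arm hides the wedge. Next I'll work out poses, and the other objects too.

```bash
cat > h.py <<'E'
from workcell import *
import cv2, numpy as np
from scipy.spatial.transform import Rotation as R
def rot(q): return R.from_quat(np.roll(q,-1)).as_matrix()
def ray(c,uv,z):
    i=camera_info(c); d=rot(i["attitude"])@np.linalg.inv(i["K"])@np.r_[uv,1.]
    return i["xyz"]+d*(z-i["xyz"][2])/d[2]
def proj(c,P):
    i=camera_info(c); q=(np.atleast_2d(P)-i["xyz"])@rot(i["attitude"])@i["K"].T
    return q[:,:2]/q[:,2:]
E
python3 - <<'E'
from h import *
cv2.imwrite("pics/t1.png",read_camera("top"))
for l,z in (("wedge",.02),("rest",.062),("guide",.04),("bush_a",.08),("height_stop",.09),("ring_gauge",.015),("micrometer",.015),("gauge_block_25",.025),("pen_marker",.01),("eraser",.01),("clevis_a",.03)):
    for d in silhouettes("top",l)[:2]:
        m=d["pixels"].astype(np.uint8); c,wh,a=cv2.minAreaRect(cv2.findNonZero(m))
        B=cv2.boxPoints((c,wh,a)); W=np.array([ray("top",b,z)[:2] for b in B])
        print(l,round(d["p"],2),np.round(ray("top",c,z),3),np.round(wh,1),"box",W.round(3).tolist())
E
```

```text
wedge 0.7 [0.59 0.17 0.02] [35.3 23.3] box [[0.565, 0.226], [0.632, 0.214], [0.615, 0.114], [0.548, 0.125]]
wedge 0.62 [ 0.496 -0.187  0.02 ] [66.6  8.9] box [[0.492, -0.089], [0.518, -0.092], [0.499, -0.284], [0.474, -0.281]]
rest 0.84 [0.589 0.168 0.062] [20.6 22.2] box [[0.565, 0.203], [0.626, 0.19], [0.614, 0.133], [0.553, 0.146]]
guide 0.57 [0.59  0.173 0.04 ] [43.6 23.9] box [[0.568, 0.241], [0.636, 0.228], [0.611, 0.106], [0.544, 0.119]]
guide 0.21 [0.401 0.414 0.04 ] [42.3 16.6] box [[0.383, 0.475], [0.43, 0.472], [0.419, 0.352], [0.373, 0.356]]
bush_a 0.45 [0.5   0.361 0.08 ] [16. 17.] box [[0.523, 0.385], [0.522, 0.338], [0.477, 0.338], [0.479, 0.385]]
ring_gauge 0.52 [0.5   0.378 0.015] [15.6 16.3] box [[0.5, 0.411], [0.532, 0.377], [0.5, 0.346], [0.467, 0.38]]
ring_gauge 0.51 [0.703 0.227 0.015] [ 4.7 42.8] box [[0.699, 0.29], [0.721, 0.167], [0.708, 0.165], [0.686, 0.287]]
micrometer 0.87 [0.401 0.421 0.015] [43.  15.7] box [[0.384, 0.484], [0.429, 0.481], [0.418, 0.358], [0.373, 0.361]]
gauge_block_25 0.64 [0.558 0.366 0.025] [8. 2.] box [[0.569, 0.369], [0.569, 0.363], [0.546, 0.363], [0.546, 0.369]]
pen_marker 0.64 [0.703 0.229 0.01 ] [ 6.3 43.9] box [[0.701, 0.294], [0.724, 0.167], [0.706, 0.164], [0.683, 0.291]]
eraser 0.36 [ 0.497 -0.188  0.01 ] [66.6 10.2] box [[0.491, -0.09], [0.521, -0.093], [0.502, -0.286], [0.472, -0.283]]
clevis_a 0.47 [0.428 0.257 0.03 ] [7. 5.] box [[0.438, 0.264], [0.438, 0.249], [0.418, 0.25], [0.418, 0.264]]
clevis_a 0.32 [ 0.497 -0.185  0.03 ] [66.5  8.5] box [[0.495, -0.089], [0.519, -0.091], [0.499, -0.281], [0.475, -0.279]]
```

```bash
cat >> h.py <<'E'
def place(P,x,y,a):
    c,s=np.cos(a),np.sin(a); P=np.asarray(P,float); o=P.copy()
    o[:,0]=x+c*P[:,0]-s*P[:,1]; o[:,1]=y+s*P[:,0]+c*P[:,1]; return o
prof=[(-95,0),(-95,30),(-35,30),(95,4),(95,0)]
WEDGE=np.array([(x,s*12,z) for x,z in prof for s in(-1,1)])/1000
def box(x0,x1,y0,y1,z0,z1): return np.array([(x,y,z) for x in(x0,x1) for y in(y0,y1) for z in(z0,z1)])/1000
REST=box(-28,28,-30,30,54,62)
def render(c,P,ss=4):
    h=cv2.convexHull(((proj(c,P)+.5)*ss*16).astype(np.int32)); m=np.zeros((384*ss,512*ss),np.uint8)
    cv2.fillConvexPoly(m,h,255,shift=4); return cv2.resize(m,(512,384),interpolation=cv2.INTER_AREA)/255.
def fit(masks,P,x0):
    from scipy.optimize import minimize
    f=lambda v: sum(np.abs(render(c,place(P,v[0]/100,v[1]/100,v[2]/10))-m).sum() for c,m in masks)
    r=minimize(f,[x0[0]*100,x0[1]*100,x0[2]*10],method="Nelder-Mead",options=dict(initial_simplex=[[x0[0]*100+a,x0[1]*100+b,x0[2]*10+c] for a,b,c in((0,0,0),(.6,0,0),(0,.6,0),(0,0,.8))]))
    return np.array([r.x[0]/100,r.x[1]/100,r.x[2]/10]),r.fun
E
python3 - <<'E'
from h import *
im=read_camera("top")
# wedge mask
wm=[d for d in silhouettes("top","wedge") if abs(np.argwhere(d["pixels"])[:,1].mean()-336)<15][0]["pixels"].astype(float)
for a in (84.4,264.4): 
    v,f=fit([("top",wm)],WEDGE,(.496,-.187,np.radians(a))); print("wedge",v[:2].round(4),np.degrees(v[2]).round(2),f.round(1),wm.sum())
    if a<90: w=v
rm=silhouettes("top","rest")[0]["pixels"].astype(float); rm2=silhouettes("top","guide")[0]["pixels"].astype(float)
g,f=fit([("top",rm)],REST,(.589,.168,np.radians(78))); print("rest",g[:2].round(4),np.degrees(g[2]).round(2),f,rm.sum())
k=8
def draw(c,im,Ps,x0,y0,x1,y1,k,name):
    o=cv2.resize(im[y0:y1,x0:x1],None,fx=k,fy=k,interpolation=cv2.INTER_CUBIC)
    o=cv2.convertScaleAbs(o,alpha=1.4)
    for P,col in Ps:
        h=cv2.convexHull((((proj(c,P)+.5-[x0,y0])*k)).astype(np.int32)); cv2.polylines(o,[h],True,col,1)
    cv2.imwrite(name,o); return o
G=lambda b:place(b,*g)
gp=[(G(REST),(0,255,0)),(G(box(-28,28,-16,16,0,0)),(255,0,0)),(G(box(26,67,-16,16,56,56)),(0,0,255))]
A=draw("top",im,gp,180,155,250,210,8,"pics/x.png")
B=draw("top",im,[(place(WEDGE,*w),(0,255,0))],295,195,375,230,7,"pics/x.png")
o=np.zeros((A.shape[0]+B.shape[0],560,3),np.uint8);o[:A.shape[0],:A.shape[1]]=A;o[A.shape[0]:,:B.shape[1]]=B
cv2.imwrite("pics/c.png",o[:, :]); print(o.shape)
s=cv2.imread("pics/scene0.png"); draw("scene",s,gp,190,195,260,265,8,"pics/d.png")
E
```

```text
wedge [ 0.4973 -0.1839] 84.16 56.3 539.0
wedge [ 0.4967 -0.1884] 264.38 49.3 539.0
rest [0.59   0.1701] 77.48 113.97254901960785 332.0
(685, 560, 3)
```

View pics/c.png

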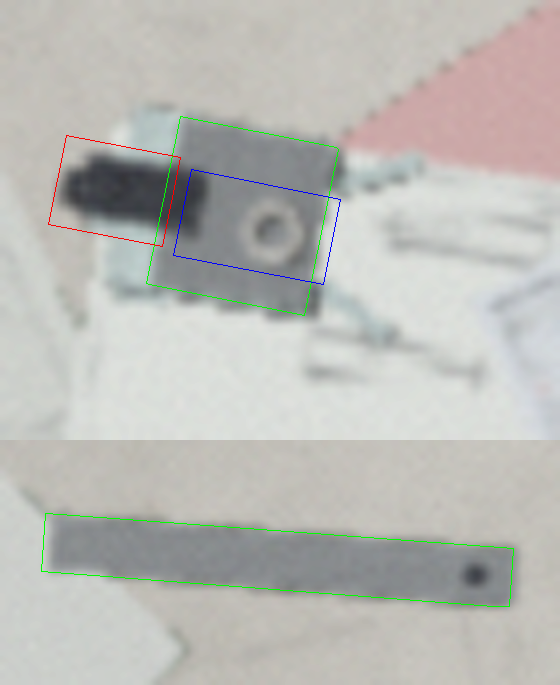

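View pics/d.png

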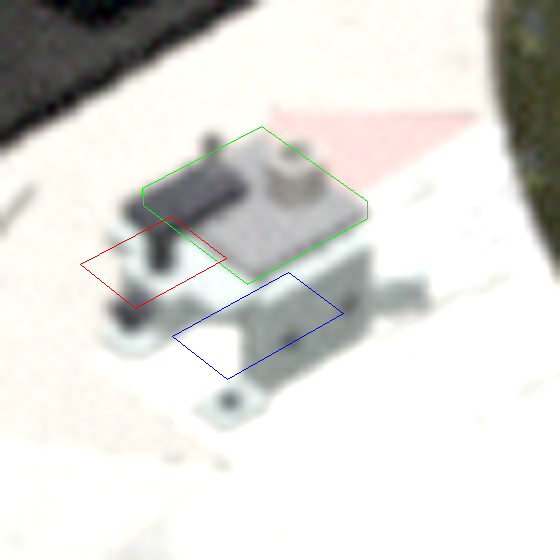

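```bash
python3 - <<'E'
from h import *
ims=np.mean([read_camera("top").astype(float) for _ in range(6)],0); cv2.imwrite("pics/avg.png",ims)
g=ims.mean(2)
np.set_printoptions(linewidth=220)
print(g[203:224,[304,308,320,336,352,364,368]].T.round(0).astype(int))
print(g[208:222:2,296:312].round(0).astype(int)); print(g[208:224:2,360:376].round(0).astype(int))
print(g[166:198,186:236:1].round(0).astype(int)[:, ::1][::2])
E
```

```text
[[134 129 113 107 101  99 100  99  99 100 117 140 146 146 146 145 146 145 145 145 145]
 [133 134 128 111  98  99 100  99  99 100 114 141 147 145 146 145 145 147 145 145 146]
 [136 136 136 130 110  99  99 100 100  99 100 104 110 129 134 135 132 132 129 123 121]
 [134 134 134 134 128 108 100  98  99  99 100  98  94  96 125 134 135 136 134 133 131]
 [139 137 136 136 136 129 105  99 100 100  98  99  99  98 106 130 136 136 136 137 136]
 [136 136 135 134 134 134 127 104  98  95  78  71  84  97  98 105 132 137 137 136 137]
 [136 136 136 136 136 136 131 114 108 108 108 110 112 113 116 125 135 137 136 133 130]]
[[146 146 146 146 146 141 119 103  99  99  99  99  99 100 100 100]
 [145 146 145 145 146 140 113 100  99  99 100  99  99 100  99  99]
 [146 145 145 146 146 139 112 100 100 101 102 102 100 100 100  99]
 [146 146 146 146 146 145 140 140 140 140 141 141 141 135 117 106]
 [146 145 146 146 146 145 146 146 146 146 145 146 145 146 146 146]
 [146 146 145 145 145 146 146 146 145 145 146 146 145 146 146 146]
 [146 146 145 145 145 146 145 146 145 146 144 146 147 146 146 146]]
[[135 135 134 133 13
[... 3183 characters left out ...]
55 150 136 133 134 133 135 132 134 138 115 101 104 115 120 109 103  99  99 105 107 102 100  97  97  98  91  85 125 135 136 137 136 150 156 157 158 157 157 158 157 156 157 156]
 [147 146 139 127 124 147 154 156 157 157 157 157 157 156 154 157 158 158 158 159 157 150 146 148 148 149 144 118 103 101 110 115 105 109 144 154 152 144 137 137 144 151 152 155 157 157 157 157 157 158]
 [145 148 147 142 146 152 150 154 157 157 157 156 157 157 157 157 157 157 157 156 157 157 157 157 157 157 158 157 158 157 158 156 146 137 134 135 137 139 136 125 127 131 123 123 147 156 158 157 157 157]][ WARN:0@3.844] global loadsave.cpp:1063 imwrite_ Unsupported depth image for selected encoder is fallbacked to CV_8U.
```

```bash
python3 - <<'E'
from h import *
g=cv2.imread("pics/avg.png").astype(float).mean(2)
al=np.clip((138-g)/(138-99),0,1); al[:, :295]=0; al[:, 376:]=0; al[:200]=0; al[226:]=0
al[g>128]=np.clip((146-g)/47,0,1)[g>128]*(np.indices(g.shape)[1]<312)[g>128]
al[al<.25]=0
for a in (84.4,264.4):
    v,f=fit([("top",al)],WEDGE,(.497,-.186,np.radians(a))); print("wedge",v[:2].round(4),np.degrees(v[2]).round(2),f.round(1),al.sum().round())
# rest: gray 92..118 plus dark stop/bush ignored
from scipy.optimize import minimize
W=np.zeros_like(g); W[164:200,188:232]=1; W[(g<88)]=0
bu=np.indices(g.shape); W[(bu[0]>176)&(bu[0]<191)&(bu[1]>206)&(bu[1]<220)]=0
W[170:188,180:207]=0
t=(np.clip((128-g)/(128-98),0,1))
b=None
for a0 in (77,80,83):
    f=lambda v:(W*np.abs(render("top",place(REST,v[0]/100,v[1]/100,v[2]/10))-t)).sum()
    r=minimize(f,[59,17,np.radians(a0)*10],method="Nelder-Mead",options=dict(initial_simplex=[[59,17,np.radians(a0)*10],[59.5,17,np.radians(a0)*10],[59,17.5,np.radians(a0)*10],[59,17,np.radians(a0+4)*10]]))
    print(r.x[:2]/100,np.degrees(r.x[2]/10),r.fun)
# lip tips / stop arm axis
d=((g<70)&(bu[0]>165)&(bu[0]<195)&(bu[1]>180)&(bu[1]<207))
for z in (.085,.1): print("stop rect",[ray("top",p,z)[:2].round(4).tolist() for p in cv2.boxPoints(cv2.minAreaRect(cv2.findNonZero(d.astype(np.uint8))))])
for p in ((232.3,175.5),(228.8,197)): print("liptip",ray("top",p,.02).round(4))
E
```

```text
wedge [ 0.4973 -0.1859] 83.7 2299.9 2817.0
wedge [ 0.4969 -0.1892] 263.88 2302.3 2817.0
[0.58969171 0.17072163] 79.59221341411424 36.695424836601305
[0.58973979 0.17058494] 79.4883355197807 36.733333333333334
[0.58965626 0.17034199] 79.23633763519915 36.79346405228758
stop rect [[0.5894, 0.2291], [0.6095, 0.2266], [0.6032, 0.18], [0.5832, 0.1825]]
stop rect [[0.5883, 0.2271], [0.6081, 0.2246], [0.6019, 0.1785], [0.5821, 0.181]]
liptip [0.6088 0.1082 0.02  ]
liptip [0.5466 0.1196 0.02  ]
```

```bash
cat >> h.py <<'E'
def go(x,y,z,yaw,cur=None):
    "tool-frame shift cm + rotvec deg for TCP to x,y,z, tool z down, tool x at yaw deg"
    s=get_state(); p,Rm=(s["tcp_pos"],rot(s["orientation"])) if cur is None else cur
    a=np.radians(yaw); T=np.array([[np.cos(a),np.sin(a),0],[np.sin(a),-np.cos(a),0],[0,0,-1]]).astype(float)
    sh=Rm.T@(np.array([x,y,z])-p)*100; rv=np.degrees(R.from_matrix(Rm.T@T).as_rotvec())
    print("shift",sh.round(2),"turn",rv.round(2)); return (np.array([x,y,z]),T)
E
python3 - <<'E'
from h import *
g=cv2.imread("pics/avg.png").astype(float).mean(2)
reg=cv2.dilate((render("top",place(WEDGE,.497,-.186,np.radians(83.9)))>.5).astype(np.uint8),np.ones((9,9)))
al=np.clip((137-g)/(137-99),0,1)*reg
for a in (84,264):
    v,f=fit([("top",al)],WEDGE,(.497,-.186,np.radians(a))); print("wedge",v[:2].round(4),np.degrees(v[2]).round(2),f.round(1),al.sum().round())
c=go(.46,.15,.20,110); go(.489,-.266,.10,83.9,c)
E
```

```text
wedge [ 0.4973 -0.187 ] 83.68 93.3 615.0
wedge [ 0.4967 -0.1893] 263.91 98.5 615.0
shift [-40.04 -30.34  -0.58] turn [ 1.000e-02 -0.000e+00  5.391e+01]
shift [-40.08 -11.5   10.  ] turn [ 0.   0.  26.1]
```

Emit:
{"op": "send_rows", "data": {"series": [-40,-30.3,-0.6,0,0,54,1,-40,-30.3,-0.6,0,0,54,1,-40,-30.3,-0.6,0,0,54,1,-40,-30.3,-0.6,0,0,54,1,-40,-30.3,-0.6,0,0,54,1,-40,-30.3,-0.6,0,0,54,1,-40,-30.3,-0.6,0,0,54,1,-40,-30.3,-0.6,0,0,54,1,-40,-30.3,-0.6,0,0,54,1,-40,-30.3,-0.6,0,0,54,1], "newtons": 60}}

```text
clock: 2.53
tcp_pos: [0.4097, 0.217, 0.1996]
orientation: [0.0, 0.574, 0.819, 0.0]
wrist_force: [-0.3, 0.8, 0.2]
finger_gap: 0.0853
```

```bash
python3 -c "
from h import *
print(get_state()['tcp_pos']); go(.489,-.262,.13,83.7)"
```

```text
[0.40965408 0.21697328 0.19957867]
shift [-47.74  -8.85   6.94] turn [ 6.00e-02 -2.00e-02  2.62e+01]
```

Emit:
{"op": "send_rows", "data": {"series": [-47.7,-8.8,6.9,0,0,26.2,1,-47.7,-8.8,6.9,0,0,26.2,1,-47.7,-8.8,6.9,0,0,26.2,1,-47.7,-8.8,6.9,0,0,26.2,1,-47.7,-8.8,6.9,0,0,26.2,1,-47.7,-8.8,6.9,0,0,26.2,1,-47.7,-8.8,6.9,0,0,26.2,1,-47.7,-8.8,6.9,0,0,26.2,1,-47.7,-8.8,6.9,0,0,26.2,1,-47.7,-8.8,6.9,0,0,26.2,1]}}

```text
clock: 3.37
tcp_pos: [0.4765, -0.1904, 0.1404]
orientation: [0.0, 0.745, 0.667, 0.0]
wrist_force: [1.2, 1.2, 0.2]
finger_gap: 0.0856
```

Emit:
{"op": "send_rows", "data": {"series": [-7,-1.2,1,0,0,0,1,-7,-1.2,1,0,0,0,1,-7,-1.2,1,0,0,0,1,-7,-1.2,1,0,0,0,1]}}

```text
clock: 3.7
tcp_pos: [0.4562, -0.2578, 0.13]
orientation: [-0.001, 0.746, 0.666, 0.0]
wrist_force: [-0.1, 0.9, 0.3]
finger_gap: 0.0852
```

```bash
python3 -c "
from h import *
print(get_state()['tcp_pos']); go(.489,-.262,.06,83.7)
im=read_camera('scene'); 
k=4;P=proj('scene',place(WEDGE,.497,-.187,np.radians(83.7))); x0,y0=(P.min(0)-35).astype(int); x1,y1=(P.max(0)+35).astype(int); x0=max(x0,0);y0=max(y0,0); print(x0,y0,x1,y1)
o=cv2.resize(im[y0:y1,x0:x1],None,fx=k,fy=k,interpolation=cv2.INTER_CUBIC); o=o[:600,:800]
cv2.polylines(o,[cv2.convexHull(((P-[x0,y0]+.5)*k).astype(np.int32))],True,(0,255,0),1)
cv2.imwrite('pics/e.png',o)"
```

```text
[ 0.45619402 -0.25775282  0.129968  ]
shift [-0.06  3.31  6.99] turn [-0.04 -0.05 -0.2 ]
252 136 361 239
```

View pics/e.png

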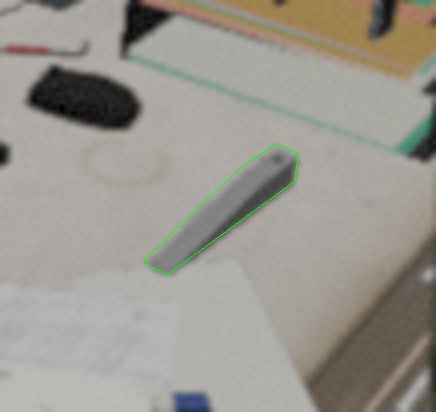

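Emit:
{"op": "send_rows", "data": {"series": [-0.1,3.3,5,0,0,0,1,-0.1,3.3,5,0,0,0,1,-0.1,3.3,8,0,0,0,1,-0.1,3.3,11,0,0,0,1,-0.1,3.3,12.3,0,0,0,1,-0.1,3.3,12.3,0,0,0,1,-0.1,3.3,12.3,0,0,0,1]}}

```text
clock: 4.33
tcp_pos: [0.4896, -0.2592, 0.0074]
orientation: [-0.001, 0.744, 0.668, -0.0]
wrist_force: [0.7, -0.8, 0.3]
finger_gap: 0.0852
```

```bash
python3 -c "
from h import *
s=get_state();print(s['tcp_pos'],s['wrist_force']); go(.489,-.262,.006,83.7)
print('eraser',ray('scene',(299,236),.006))
read_camera('scene');read_camera('top')
for c in('scene','top'):
  for d in silhouettes(c,'eraser')[:3]: b=d['box'];print(c,d['p'],b,ray(c,(b[0]+b[2]/2,b[1]+b[3]/2),.006))"
```

```text
[ 0.48964713 -0.25915893  0.00738448] [ 0.66571254 -0.81421197  0.31776301]
shift [-0.29 -0.03  0.14] turn [-0.07 -0.06  0.14]
eraser [0.39765248 0.04446807 0.006     ]
scene 0.66 [291.6, 234.4, 12.7, 5.7] [0.39736689 0.05124275 0.006     ]
scene 0.47 [292.9, 174.2, 31.2, 30.3] [ 0.49326585 -0.18963102  0.006     ]
```

Emit:
{"op": "send_rows", "data": {"series": [-0.3,0,0.1,0,0,0,1,-0.3,0,0.1,0,0,0,0,-0.3,0,0.1,0,0,0,0,-0.3,0,0.1,0,0,0,0,-0.3,0,0.1,0,0,0,0,-0.3,0,0.1,0,0,0,0,-0.3,0,0.1,0,0,0,0,-0.3,0,0.1,0,0,0,0,-0.3,0,0.1,0,0,0,0,-0.3,0,0.1,0,0,0,0], "newtons": 70}}

```text
clock: 5.37
tcp_pos: [0.4893, -0.264, 0.0064]
orientation: [-0.0, 0.745, 0.667, 0.0]
wrist_force: [-0.4, 0.7, -0.2]
finger_gap: 0.0001
```

Emit:
{"op": "send_rows", "data": {"series": [0,0,0,0,0,0,0,0,0,0,0,0,0,0,0,0,0,0,0,0,0,0,0,0,0,0,0,0]}}

```text
clock: 5.7
tcp_pos: [0.4893, -0.264, 0.0065]
orientation: [-0.0, 0.745, 0.667, 0.0]
wrist_force: [1.1, -0.9, -0.1]
finger_gap: -0.0003
```

```bash
python3 -c "
from h import *
s=get_state();print(s['tcp_pos'],s['wrist_force'],s['finger_gap'])"
```

```text
[ 0.48932278 -0.2639778   0.0064678 ] [ 1.05839418 -0.85128555 -0.11533816] -0.000335938038490756
```

```bash
python3 -c "
from h import *
o=[]
for c in('scene','top'):
  im=read_camera(c); P=proj(c,place(WEDGE,.497,-.187,np.radians(83.7))); q=P.mean(0).astype(int); x0,y0=q-[48,60]
  k=4; m=cv2.resize(im[y0:y0+120,x0:x0+96],None,fx=k,fy=k,interpolation=cv2.INTER_CUBIC)
  cv2.polylines(m,[cv2.convexHull(((P-[x0,y0]+.5)*k).astype(np.int32))],True,(0,255,0),1); 
  t=get_state()['tcp_pos']; cv2.circle(m,tuple(((proj(c,t)[0]-[x0,y0]+.5)*k).astype(int)),4,(0,0,255),1)
  o.append(m)
cv2.imwrite('pics/f.png',np.hstack(o))"
```

```text
(no output)
```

View pics/f.png

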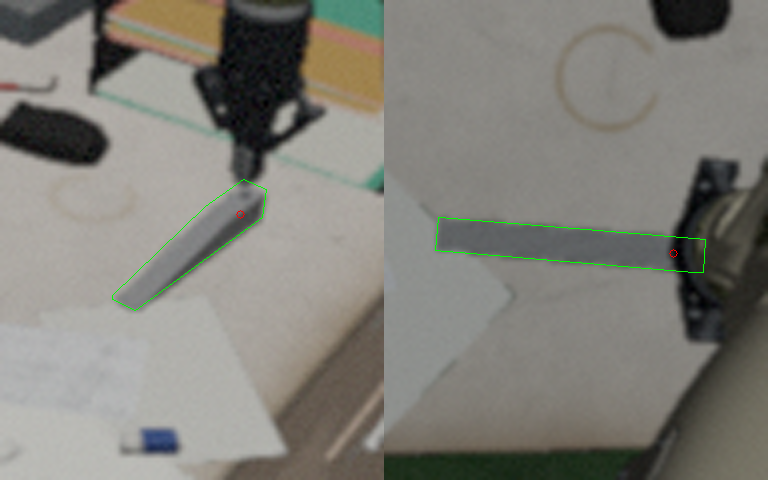

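```bash
python3 -c "
from h import *
o=[]
t=get_state()['tcp_pos']
print(get_state()['joint_pos'].round(4), rot(get_state()['orientation']).round(3).tolist())
for c in('scene','top'):
  im=cv2.convertScaleAbs(read_camera(c),alpha=1.8,beta=20); P=proj(c,place(WEDGE,.497,-.187,np.radians(83.7))); q=proj(c,t+[0,0,.05])[0].astype(int); x0,y0=q-[28,36]
  k=7; m=cv2.resize(im[y0:y0+70,x0:x0+56],None,fx=k,fy=k,interpolation=cv2.INTER_CUBIC)
  cv2.polylines(m,[cv2.convexHull(((P-[x0,y0]+.5)*k).astype(np.int32))],True,(0,255,0),1)
  for z in np.arange(0,.13,.02): cv2.circle(m,tuple(((proj(c,t+[0,0,z])[0]-[x0,y0]+.5)*k).astype(int)),3,(0,0,255),1)
  o.append(m)
cv2.imwrite('pics/g.png',np.hstack(o))"
```

```text
[-0.6392  0.4044 -0.3082  0.8583  0.      1.0414] [[0.109, 0.994, -0.0], [0.994, -0.109, 0.0], [0.0, -0.0, -1.0]]
```

View pics/g.png

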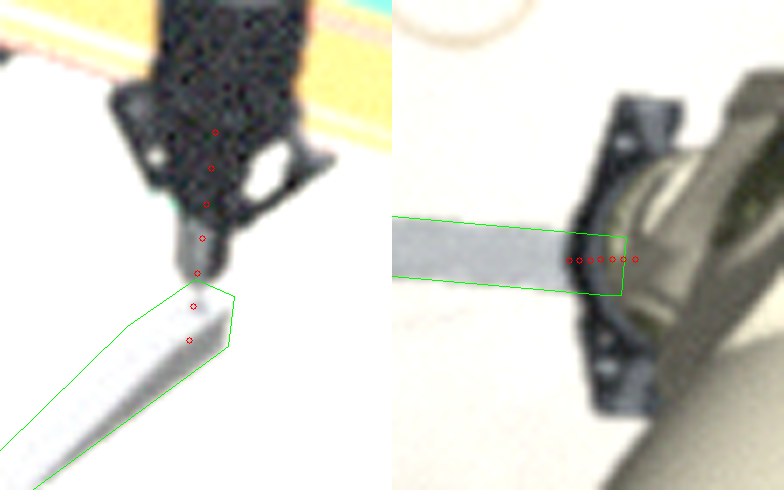

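The picture shows the shut fingers ending at about (197,283), above the tail, roughly 35 mm higher than the reported TCP at (189,340). I'll lift clear and compare the visible tip with the reported TCP.

Emit:
{"op": "send_rows", "data": {"series": [0,0,-4,0,0,0,0,0,0,-8,0,0,0,0,0,0,-8,0,0,0,0,0,0,-8,0,0,0,0]}}

```text
clock: 6.23
tcp_pos: [0.4915, -0.2655, 0.0894]
orientation: [0.003, 0.745, 0.667, 0.001]
wrist_force: [-0.1, -0.5, -0.6]
finger_gap: -0.0003
```

```bash
python3 -c "
from h import *
o=[]
t=get_state()['tcp_pos'];print(t)
for c in('scene','top'):
  im=cv2.convertScaleAbs(read_camera(c),alpha=1.2,beta=0); P=proj(c,place(WEDGE,.497,-.187,np.radians(83.7))); q=proj(c,t+[0,0,.0])[0].astype(int); x0,y0=q-[28,36]
  k=7; m=cv2.resize(im[y0:y0+80,x0:x0+56],None,fx=k,fy=k,interpolation=cv2.INTER_CUBIC)
  cv2.polylines(m,[cv2.convexHull(((P-[x0,y0]+.5)*k).astype(np.int32))],True,(0,255,0),1)
  for z in np.arange(0,.13,.02): cv2.circle(m,tuple(((proj(c,t+[0,0,z])[0]-[x0,y0]+.5)*k).astype(int)),3,(0,0,255),1)
  o.append(m)
cv2.imwrite('pics/i.png',np.hstack(o))"
```

```text
[ 0.49145411 -0.26554985  0.0894079 ]
```

View pics/i.png

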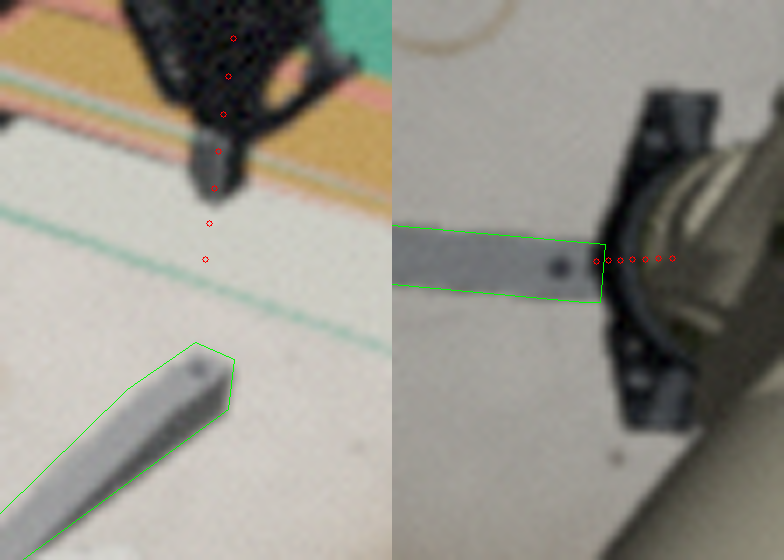

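Confirmed: the visible fingertip is about 35 mm higher than the reported TCP (tip at (215,198), expected (205,259)), while x and y agree. I'll descend that much further, open, watching the force.

Emit:
{"op": "send_rows", "data": {"series": [0,0,0,0,0,0,1,0,0,0,0,0,0,1,0,0,0,0,0,0,1,0,0,0,0,0,0,1,0,0,0,0,0,0,1,0,0,4,0,0,0,1,0,0,7,0,0,0,1,0,0,8.6,0,0,0,1,0,0,9.6,0,0,0,1,0,0,10.3,0,0,0,1]}}

```text
clock: 7.17
tcp_pos: [0.4887, -0.2635, -0.0179]
orientation: [-0.001, 0.745, 0.667, -0.0]
wrist_force: [-0.6, 0.2, 0.7]
finger_gap: 0.0851
```

Emit:
{"op": "send_rows", "data": {"series": [0,0,0.6,0,0,0,1,0,0,1,0,0,0,1,0,0,1,0,0,0,1]}}

```text
clock: 7.42
tcp_pos: [0.4896, -0.2642, -0.0265]
orientation: [0.0, 0.745, 0.667, 0.0]
wrist_force: [-0.9, -0.3, -0.2]
finger_gap: 0.0861
```

Emit:
{"op": "send_rows", "data": {"series": [0,0,0,0,0,0,0,0,0,0,0,0,0,0,0,0,0,0,0,0,0,0,0,0,0,0,0,0,0,0,0,0,0,0,0,0,0,0,0,0,0,0,0,0,0,0,0,0,0], "newtons": 60}}

```text
clock: 8.0
tcp_pos: [0.4898, -0.2643, -0.0259]
orientation: [0.001, 0.745, 0.667, 0.0]
wrist_force: [-0.5, 0.4, 4.9]
finger_gap: 0.023
```

Emit:
{"op": "send_rows", "data": {"series": [0,0,-0.2,0,0,0,0,0,0,-0.5,0,0,0,0,0,0,-1,0,0,0,0,0,0,-1,0,0,0,0,0,0,-1,0,0,0,0]}}

```text
clock: 8.42
tcp_pos: [0.4894, -0.2641, -0.0164]
orientation: [0.0, 0.745, 0.667, 0.0]
wrist_force: [0.2, -0.2, -3.1]
finger_gap: 0.0225
```

```bash
python3 -c "
from h import *
s=get_state();print(s['tcp_pos'],s['wrist_force'],s['ft_torque'],s['finger_gap'])
o=[]
for c in('scene','top'):
  im=read_camera(c); P=proj(c,place(WEDGE,.497,-.187,np.radians(83.7))); q=P.mean(0).astype(int); x0,y0=q-[48,60]
  k=4; m=cv2.resize(im[y0:y0+120,x0:x0+96],None,fx=k,fy=k,interpolation=cv2.INTER_CUBIC)
  cv2.polylines(m,[cv2.convexHull(((P-[x0,y0]+.5)*k).astype(np.int32))],True,(0,255,0),1); 
  o.append(m)
cv2.imwrite('pics/j.png',np.hstack(o))"
```

```text
[ 0.48943488 -0.2640941  -0.01637344] [ 0.16447509 -0.16615197 -3.14626248] [-0.21400032  0.01660096 -0.0314766 ] 0.022505770396995854
```

View pics/j.png

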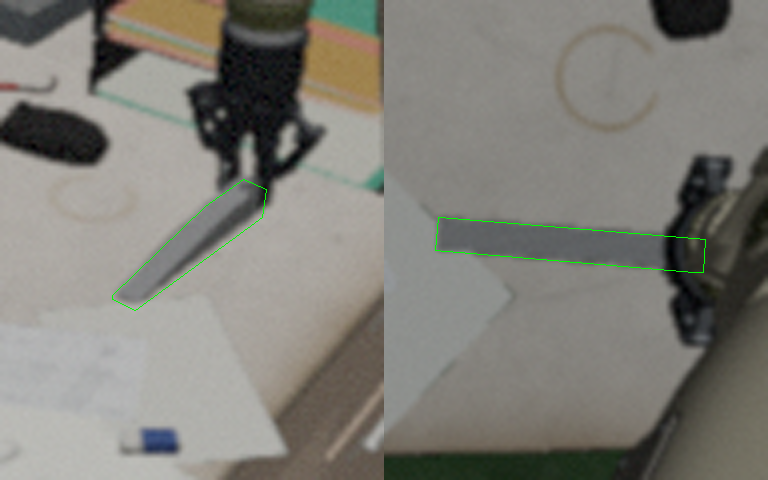

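Gripped: gap 23 mm, about 3 N carried, and the wedge sits level at its fitted outline. Now I'll carry it to the guide's mouth.

```bash
cat >> h.py <<'E'
GX,GY,GA=.589,.1705,79.5
def atg(x,lat=0):
    c,s=np.cos(np.radians(GA)),np.sin(np.radians(GA)); return GX+c*x-s*lat, GY+s*x+c*lat
def ing(p): 
    c,s=np.cos(np.radians(GA)),np.sin(np.radians(GA)); d=np.array(p[:2])-[GX,GY]; return np.array([c*d[0]+s*d[1],-s*d[0]+c*d[1]])
E
python3 -c "
from h import *
go(*atg(-.218),.025,79.5)"
```

```text
shift [22.53  3.56 -4.17] turn [-0.01 -0.01  4.21]
```

Emit:
{"op": "send_rows", "data": {"series": [0,0,-2,0,0,0,0,0,0,-4.2,0,0,0,0,3,0.5,-4.2,0,0,1,0,6,1,-4.2,0,0,2,0,9,1.5,-4.2,0,0,3,0,12,2,-4.2,0,0,4.2,0,15,2.5,-4.2,0,0,4.2,0,18,3,-4.2,0,0,4.2,0,21,3.3,-4.2,0,0,4.2,0,22.5,3.6,-4.2,0,0,4.2,0]}}

```text
clock: 9.35
tcp_pos: [0.5494, -0.0409, 0.0251]
orientation: [-0.001, 0.768, 0.641, 0.0]
wrist_force: [-1.0, 0.3, -2.6]
finger_gap: 0.0229
```

Emit:
{"op": "send_rows", "data": {"series": [0,0,0,0,0,0,0,0,0,0,0,0,0,0,0,0,0,0,0,0,0]}}

```text
clock: 9.6
tcp_pos: [0.5494, -0.0446, 0.0252]
orientation: [-0.0, 0.769, 0.639, -0.0]
wrist_force: [-0.2, -0.2, -3.3]
finger_gap: 0.0225
```

```bash
python3 -c "
from h import *
s=get_state();print(s['tcp_pos'],s['wrist_force'],s['ft_torque'],s['finger_gap'],ing(s['tcp_pos']))
go(*atg(-.218),-.024,79.5)
im=read_camera('top');v=None
o=[]
t=s['tcp_pos']; a=np.radians(79.5); c0=t[:2]+.078*np.array([np.cos(a),np.sin(a)])
W=place(WEDGE+[0,0,t[2]+.026],*c0,a)
G=np.radians(GA)
for c,(x0,y0),n in(('top',(185,150),(160,75)),('scene',(190,180),(110,80))):
  im=read_camera(c); k=5; m=cv2.resize(im[y0:y0+n[1],x0:x0+n[0]],None,fx=k,fy=k,interpolation=cv2.INTER_CUBIC)
  for P in (W,place(box(-57,-57,-25,25,0,20),GX,GY,G),place(REST,GX,GY,G)): cv2.polylines(m,[cv2.convexHull(((proj(c,P)-[x0,y0]+.5)*k).astype(np.int32))],True,(0,255,0),1)
  cv2.imwrite('pics/k_%s.png'%c,m); o.append(m)
o[0]=o[0][:300,:]; b=cv2.resize(o[1],(412,300)); 
q=np.zeros((600,800,3),np.uint8); q[:300,:800]=o[0][:300,:800]; q[300:,:412]=b; cv2.imwrite('pics/k.png',q)"
```

```text
[ 0.54939791 -0.04464968  0.02522659] [-0.16691679 -0.24514989 -3.27898403] [-0.28151205  0.09014623 -0.01719943] 0.02251782226397779 [-0.21876388 -0.00026896]
shift [ 0.08 -0.02  4.92] turn [-0.03  0.02  0.01]
```

View pics/k.png

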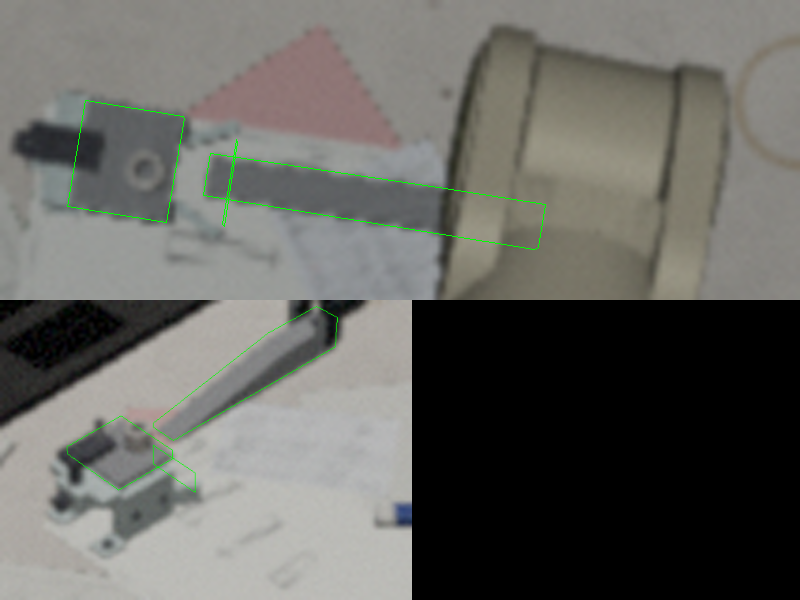

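Aligned: the tip at about (207,175) in the top crop lies between the lips (mouth line at x≈232). Lowering.

Emit:
{"op": "send_rows", "data": {"series": [0,0,1.5,0,0,0,0,0,0,3,0,0,0,0,0,0,4,0,0,0,0,0,0,4.5,0,0,0,0,0,0,4.8,0,0,0,0,0,0,4.8,0,0,0,0,0,0,4.8,0,0,0,0]}}

```text
clock: 10.33
tcp_pos: [0.5501, -0.0445, -0.0222]
orientation: [0.0, 0.769, 0.639, 0.0]
wrist_force: [-0.2, 1.0, -2.6]
finger_gap: 0.0226
```

Emit:
{"op": "send_rows", "data": {"series": [0,0,0.1,0,0,0,0,0,0,0.2,0,0,0,0,0,0,0.2,0,0,0,0]}}

```text
clock: 10.58
tcp_pos: [0.5501, -0.0443, -0.0242]
orientation: [0.0, 0.769, 0.64, 0.0]
wrist_force: [-1.0, -0.2, -2.5]
finger_gap: 0.0226
```

Emit:
{"op": "send_rows", "data": {"series": [0,0,0.1,0,0,0,0,0,0,0.15,0,0,0,0,0,0,0.15,0,0,0,0]}}

```text
clock: 10.83
tcp_pos: [0.5501, -0.0443, -0.0258]
orientation: [0.0, 0.769, 0.64, 0.0]
wrist_force: [-0.3, -0.4, -1.9]
finger_gap: 0.0225
```

Emit:
{"op": "send_rows", "data": {"series": [0,0,0.05,0,0,0,0,0,0,0.1,0,0,0,0,0,0,0.1,0,0,0,0]}}

```text
clock: 11.08
tcp_pos: [0.5501, -0.0444, -0.0259]
orientation: [0.0, 0.769, 0.64, 0.0]
wrist_force: [-2.5, 0.3, 7.1]
finger_gap: 0.023
```

Emit:
{"op": "send_rows", "data": {"series": [0,0,-0.06,0,0,0,0,0.5,0,-0.06,0,0,0,0,1.3,0,-0.06,0,0,0,0,2.1,0,-0.06,0,0,0,0,2.6,0,-0.06,0,0,0,0,3,0,-0.06,0,0,0,0,3,0,-0.06,0,0,0,0]}}

```text
clock: 11.67
tcp_pos: [0.5561, -0.0139, -0.0259]
orientation: [0.001, 0.768, 0.64, 0.001]
wrist_force: [0.2, -3.1, 5.3]
finger_gap: 0.0226
```

```bash
python3 -c "
from h import *
s=get_state();print(s['tcp_pos'],s['wrist_force'],s['ft_torque'],ing(s['tcp_pos']),rot(s['orientation'])[:,0])
go(*atg(-.160),-.0255,79.5)"
```

```text
[ 0.55609846 -0.01388657 -0.02585999] [ 0.22362588 -3.08787988  5.31592747] [-0.47532905  0.10643332 -0.05130692] [-0.18729483 -0.00125119] [1.80942075e-01 9.83493748e-01 1.15131532e-04]
shift [ 2.73 -0.12 -0.04] turn [ 0.08 -0.01  0.08]
```

Emit:
{"op": "send_rows", "data": {"series": [0.3,0,-0.04,0,0,0,0,1,-0.1,-0.04,0,0,0,0,1.7,-0.1,-0.04,0,0,0,0,2.4,-0.1,-0.04,0,0,0,0,2.7,-0.1,-0.04,0,0,0,0,2.7,-0.1,-0.04,0,0,0,0]}}

```text
clock: 12.17
tcp_pos: [0.5595, 0.0133, -0.0259]
orientation: [-0.0, 0.768, 0.64, 0.001]
wrist_force: [-0.2, -0.9, 5.3]
finger_gap: 0.0227
```

Emit:
{"op": "send_rows", "data": {"series": [0.2,0,0,0,0,0,0,0.6,0,0,0,0,0,0,1,0,0,0,0,0,0,1.3,0,0,0,0,0,0,1.5,0,0,0,0,0,0,1.5,0,0,0,0,0,0]}}

```text
clock: 12.67
tcp_pos: [0.562, 0.0267, -0.0259]
orientation: [0.0, 0.769, 0.64, -0.0]
wrist_force: [-0.6, -3.6, 5.3]
finger_gap: 0.0225
```

```bash
python3 -c "
from h import *
s=get_state();print(s['tcp_pos'],s['wrist_force'],s['ft_torque'],ing(s['tcp_pos']),rot(s['orientation'])[:,0])"
```

```text
[ 0.56195831  0.0267452  -0.02587631] [-0.56496288 -3.56817434  5.33680334] [-0.76216652  0.11457806 -0.06638536] [-0.14627557  0.00039164] [ 1.81988073e-01  9.83300729e-01 -1.30082180e-04]
```

Emit:
{"op": "send_rows", "data": {"series": [0.2,0,-0.05,0,0,0,0,0.5,0,-0.05,0,0,0,0,0.8,0,-0.05,0,0,0,0,1.1,0,-0.05,0,0,0,0,1.4,0,-0.05,0,0,0,0,1.5,0,-0.05,0,0,0,0,1.5,0,-0.05,0,0,0,0]}}

```text
clock: 13.25
tcp_pos: [0.5638, 0.0397, -0.0259]
orientation: [0.001, 0.769, 0.639, -0.002]
wrist_force: [-1.8, -9.6, 2.7]
finger_gap: 0.0229
```

```bash
python3 -c "
from h import *
s=get_state();print(s['tcp_pos'],s['wrist_force'],s['ft_torque'],ing(s['tcp_pos']),rot(s['orientation'])[:,0])"
```

```text
[ 0.56384895  0.03965136 -0.02585552] [-1.78977141 -9.6399341   2.67764674] [-1.91014233  0.21652009 -0.06456167] [-0.13324098  0.00088463] [ 0.18340013  0.98303114 -0.0037645 ]
```

Emit:
{"op": "send_rows", "data": {"series": [0.3,0,0,0,0,0,0,0.6,0,0,0,0,0,0,0.9,0,0,0,0,0,0,1.2,0,0,0,0,0,0,1.2,0,0,0,0,0,0]}}

```text
clock: 13.67
tcp_pos: [0.566, 0.0516, -0.0258]
orientation: [0.001, 0.769, 0.639, -0.002]
wrist_force: [-2.1, -9.5, 3.2]
finger_gap: 0.0225
```

Emit:
{"op": "send_rows", "data": {"series": [0.2,0,0,0,0,0,0,0.4,0,0,0,0,0,0,0.6,0,0,0,0,0,0,0.8,0,0,0,0,0,0,0.8,0,0,0,0,0,0]}}

```text
clock: 14.08
tcp_pos: [0.5674, 0.0592, -0.0259]
orientation: [0.001, 0.769, 0.639, -0.002]
wrist_force: [-1.9, -10.4, 4.6]
finger_gap: 0.0224
```

```bash
python3 -c "
from h import *
s=get_state();print(s['tcp_pos'],s['wrist_force'],s['ft_torque'],ing(s['tcp_pos']),rot(s['orientation'])[:,0])"
```

```text
[ 0.56738188  0.05915899 -0.02586733] [ -1.93898196 -10.40451389   4.57129521] [-1.96241928  0.29452401 -0.05086016] [-0.11341618  0.00096584] [ 0.18363632  0.98298599 -0.00403106]
```

Emit:
{"op": "send_rows", "data": {"series": [0,0,-0.06,0,0,0,0,0.2,0,-0.06,0,0,0,0,0.4,0,-0.06,0,0,0,0,0.4,0,-0.06,0,0,0,0]}}

```text
clock: 14.42
tcp_pos: [0.5678, 0.0636, -0.0259]
orientation: [0.0, 0.769, 0.639, -0.002]
wrist_force: [-0.8, -8.7, -0.0]
finger_gap: 0.0226
```

Emit:
{"op": "send_rows", "data": {"series": [0.15,0,-0.02,0,0,0,0,0.3,0,-0.02,0,0,0,0,0.3,0,-0.02,0,0,0,0]}}

```text
clock: 14.67
tcp_pos: [0.5682, 0.0666, -0.0258]
orientation: [0.0, 0.769, 0.639, -0.002]
wrist_force: [-0.4, -8.1, -0.4]
finger_gap: 0.0228
```

Emit:
{"op": "send_rows", "data": {"series": [0.15,0,0,0,0,0,0,0.3,0,0,0,0,0,0,0.3,0,0,0,0,0,0]}}

```text
clock: 14.92
tcp_pos: [0.5687, 0.0695, -0.0258]
orientation: [0.0, 0.769, 0.639, -0.002]
wrist_force: [-1.2, -8.0, -0.7]
finger_gap: 0.0229
```

Emit:
{"op": "send_rows", "data": {"series": [0.15,0,0,0,0,0,0,0.25,0,0,0,0,0,0,0.25,0,0,0,0,0,0]}}

```text
clock: 15.17
tcp_pos: [0.5691, 0.0719, -0.0258]
orientation: [0.0, 0.769, 0.639, -0.002]
wrist_force: [-1.5, -10.0, -1.5]
finger_gap: 0.0227
```

Emit:
{"op": "send_rows", "data": {"series": [0.15,0,0,0,0,0,0,0.25,0,0,0,0,0,0,0.25,0,0,0,0,0,0]}}

```text
clock: 15.42
tcp_pos: [0.5696, 0.0743, -0.0258]
orientation: [0.0, 0.769, 0.639, -0.002]
wrist_force: [-0.7, -8.9, -0.7]
finger_gap: 0.0226
```

```bash
python3 -c "
from h import *
s=get_state();print(s['tcp_pos'],s['wrist_force'],s['ft_torque'],ing(s['tcp_pos']),rot(s['orientation'])[:,0])"
```

```text
[ 0.56958191  0.07429317 -0.02583996] [-0.70747139 -8.90635733 -0.67401932] [-1.6917494   0.04060701 -0.12515519] [-0.0981345   0.00156063] [ 0.18346336  0.98302077 -0.00336928]
```

Still about 8–9 N (noise around 1 N). I'll continue in 2 mm steps.

Emit:
{"op": "send_rows", "data": {"series": [0.1,0,0,0,0,0,0,0.2,0,0,0,0,0,0,0.2,0,0,0,0,0,0]}}

```text
clock: 15.67
tcp_pos: [0.5699, 0.0762, -0.0258]
orientation: [0.0, 0.769, 0.639, -0.002]
wrist_force: [-0.8, -9.4, -0.5]
finger_gap: 0.023
```

Emit:
{"op": "send_rows", "data": {"series": [0.1,0,0,0,0,0,0,0.2,0,0,0,0,0,0,0.2,0,0,0,0,0,0]}}

```text
clock: 15.92
tcp_pos: [0.5702, 0.0775, -0.0258]
orientation: [0.001, 0.769, 0.639, -0.003]
wrist_force: [-1.8, -11.8, 0.0]
finger_gap: 0.0228
```

Emit:
{"op": "send_rows", "data": {"series": [0.08,0,0,0,0,0,0,0.08,0,0,0,0,0,0,0.08,0,0,0,0,0,0]}}

```text
clock: 16.17
tcp_pos: [0.5701, 0.0775, -0.0258]
orientation: [0.001, 0.77, 0.639, -0.003]
wrist_force: [-1.4, -12.8, -0.1]
finger_gap: 0.0229
```

Emit:
{"op": "send_rows", "data": {"series": [0,0,0,0,0,0,0,0,0,0,0,0,0,0]}}

```text
clock: 16.33
tcp_pos: [0.5701, 0.0776, -0.0258]
orientation: [0.001, 0.77, 0.639, -0.003]
wrist_force: [-2.9, -13.7, 0.7]
finger_gap: 0.0226
```

Emit:
{"op": "send_rows", "data": {"series": [0.06,0,0,0,0,0,0,0.06,0,0,0,0,0,0,0.06,0,0,0,0,0,0]}}

```text
clock: 16.58
tcp_pos: [0.5701, 0.0776, -0.0258]
orientation: [0.001, 0.77, 0.638, -0.003]
wrist_force: [-1.6, -15.4, 0.7]
finger_gap: 0.0227
```

Emit:
{"op": "send_rows", "data": {"series": [0.06,0,0,0,0,0,0,0.06,0,0,0,0,0,0,0.06,0,0,0,0,0,0]}}

```text
clock: 16.83
tcp_pos: [0.5701, 0.0776, -0.0258]
orientation: [0.002, 0.77, 0.638, -0.004]
wrist_force: [-2.6, -17.3, 1.5]
finger_gap: 0.0225
```

```bash
python3 -c "
from h import *
s=get_state();print(s['tcp_pos'],s['wrist_force'],s['ft_torque'],ing(s['tcp_pos']),rot(s['orientation'])[:,0])"
```

```text
[ 0.57012663  0.07764531 -0.02583511] [ -2.60509993 -17.28840699   1.51200188] [-3.09603891e+00  2.98112860e-01  9.00375914e-04] [-0.09473923  0.00163591] [ 0.18497377  0.9827114  -0.00793794]
```

```bash
python3 -c "
from h import *
o=[]
im=np.mean([read_camera('scene').astype(float) for _ in range(3)],0).clip(0,255).astype(np.uint8)
old=cv2.imread('pics/scene0.png')
x0,y0,k=195,195,8; G=np.radians(GA)
for I in (old,im):
  o.append(cv2.convertScaleAbs(cv2.resize(I[y0:y0+60,x0:x0+50],None,fx=k,fy=k,interpolation=cv2.INTER_CUBIC),alpha=1.4))
cv2.polylines(o[1],[cv2.convexHull(((proj('scene',place(REST+[0,0,.0097],GX,GY,G))-[x0,y0]+.5)*k).astype(np.int32))],True,(0,255,0),1)
cv2.imwrite('pics/l.png',np.hstack(o))
b=im[y0:y0+60,x0:x0+50].mean(2);a=old[y0:y0+60,x0:x0+50].mean(2)
# vertical shift of near rest edge
P0=place(np.array([[-.005,.03,.058],[0.005,.03,.058],[.0,.03,.058]]),GX,GY,G); print(proj('scene',P0).round(1), proj('scene',P0+[0,0,.01]).round(1))
print([d['box'] for d in silhouettes('scene','bush_a')[:2]])
"
```

```text
[[229.8 224.1]
 [227.2 225.6]
 [228.5 224.9]] [[229.7 221.4]
 [227.1 222.9]
 [228.4 222.1]]
[[220.7, 207.5, 8.8, 14.3]]
```

View pics/l.png

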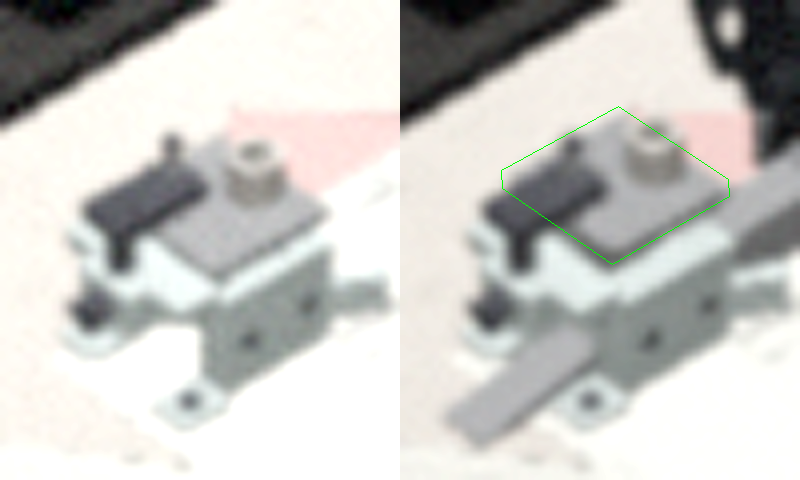

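The rest has risen about 9–10 mm to the stop, the bush is standing, and the wedge tip shows beyond the cheeks. I'll ease off most of the load, check that the wedge holds by itself, then release.

Emit:
{"op": "send_rows", "data": {"series": [-0.2,0,0,0,0,0,0,-0.4,0,0,0,0,0,0,-0.4,0,0,0,0,0,0,-0.4,0,0,0,0,0,0]}}

```text
clock: 17.37
tcp_pos: [0.5703, 0.0778, -0.0258]
orientation: [-0.001, 0.769, 0.639, -0.001]
wrist_force: [0.0, -3.6, -4.8]
finger_gap: 0.0225
```

```bash
python3 -c "
from h import *
s=get_state();print(s['tcp_pos'],s['wrist_force'],s['ft_torque'],ing(s['tcp_pos']),rot(s['orientation'])[:,0])"
```

```text
[ 0.5702606   0.07779031 -0.02578284] [ 0.03846809 -3.6029629  -4.83776585] [-0.80424509 -0.13498446 -0.21588097] [-0.09457224  0.00153061] [ 1.82318285e-01  9.83239429e-01 -5.17933170e-04]
```

Emit:
{"op": "send_rows", "data": {"series": [0,0,0.03,0,0,0,0,0,0,0.03,0,0,0,0.6,0,0,0.03,0,0,0,0.6,0,0,0.03,0,0,0,0.6,0,0,0.03,0,0,0,0.6,0,0,0.03,0,0,0,0.6]}}

```text
clock: 17.87
tcp_pos: [0.5717, 0.0783, -0.0246]
orientation: [0.0, 0.769, 0.64, 0.001]
wrist_force: [-0.1, 0.1, 0.0]
finger_gap: 0.0511
```

Emit:
{"op": "send_rows", "data": {"series": [0,0,-1,0,0,0,0.6,0,0,-3,0,0,0,0.6,0,0,-5,0,0,0,0.6,-4,0,-6,0,0,0,0.6,-6,0,-6,0,0,0,0.6,-6,0,-6,0,0,0,0.6]}}

```text
clock: 18.37
tcp_pos: [0.5611, 0.0159, 0.037]
orientation: [0.001, 0.77, 0.638, 0.001]
wrist_force: [0.1, 0.2, -0.8]
finger_gap: 0.0515
```

```bash
python3 -c "
from h import *
s=get_state();print(s['tcp_pos'],s['wrist_force'],s['finger_gap'],ing(s['tcp_pos']))
im=np.mean([read_camera('scene').astype(float) for _ in range(3)],0)
x0,y0,k=195,195,8; G=np.radians(GA)
cv2.imwrite('pics/s2.png',im)
m=cv2.convertScaleAbs(cv2.resize(im[180:260,190:290].astype(np.uint8),None,fx=8,fy=8,interpolation=cv2.INTER_CUBIC)[:600],alpha=1.4); cv2.imwrite('pics/m.png',m)
t=np.mean([read_camera('top').astype(float) for _ in range(3)],0); cv2.imwrite('pics/t2.png',t)
print([d['box'] for d in silhouettes('top','wedge')[:2]])
"
```

```text
[0.5611345  0.01591441 0.03703767] [ 0.0679522   0.17272282 -0.83571449] 0.051451398774070026 [-0.15707512 -0.0007721 ]
[[188.2, 179.9, 51.8, 13.3]][ WARN:0@2.491] global loadsave.cpp:1063 imwrite_ Unsupported depth image for selected encoder is fallbacked to CV_8U.
```

```bash
python3 -c "
from h import *
a=cv2.imread('pics/l.png')
o=cv2.convertScaleAbs(cv2.resize(cv2.imread('pics/s2.png')[195:255,195:245],None,fx=8,fy=8,interpolation=cv2.INTER_CUBIC),alpha=1.4).mean(2); b=a[:,400:].mean(2); z=a[:,:400].mean(2)
for n,(x,y,w,h) in dict(bush=(215,115,80,75),restedge=(150,200,100,80),tip=(40,370,130,75)).items():
  print(n,[ (round(float(np.abs(o[y:y+h,x:x+w]-q[y:y+h,x:x+w]).mean()),1), cv2.phaseCorrelate(np.float32(q[y:y+h,x:x+w]),np.float32(o[y:y+h,x:x+w]))[0]) for q in (b,z)])
m=cv2.imread('pics/m.png'); cv2.imwrite('pics/n.png',m)"
```

```text
bush [(2.8, (-0.061353072804465114, 0.42581623366703525)), (36.4, (-2.2707722018702228, -0.9764942595634309))]
restedge [(2.1, (0.02190014273401175, 0.03470816490373352)), (25.6, (-0.009255922438164532, 0.15182763258811605))]
tip [(1.8, (0.5196137756287982, 0.5202120833122947)), (51.0, (0.1062351733472724, -24.728912802701572))]
```

View pics/n.png

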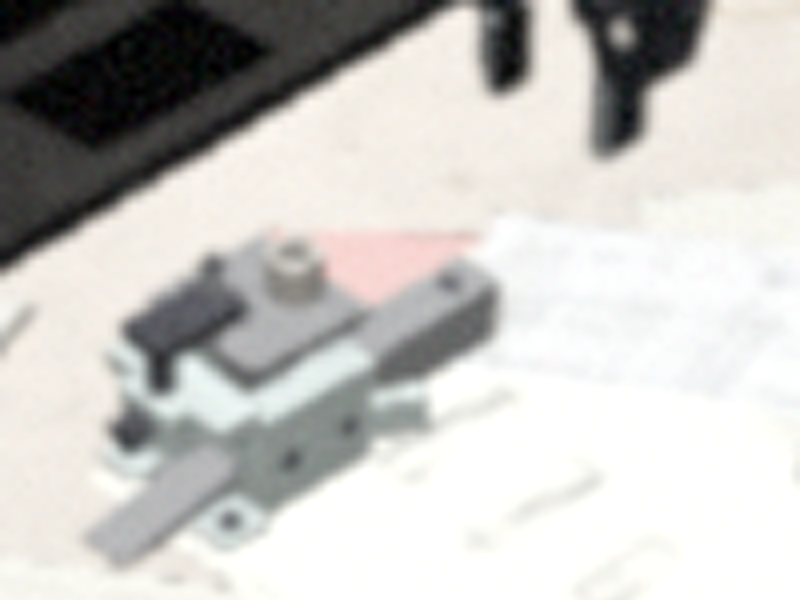

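```bash
python3 -c "
from workcell import *
print(hand_in())"
```

```text
the job is handed in; nothing more can be done
None
```

The wedge is in under the rest, the rest is up against its stop, and the job is handed in at about 19 s of the 72 s allowed.

- **What I did:** I gripped the wedge by its tail and laid it flat with the thin end in the guide's mouth. I then slid it in, watching the force.
- **Force felt:** the rest alone took about 8–9 N of push. The resistance then rose steeply, and I stopped at about 17.5 N, with the rest up about 9–10 mm. That is above the 15 N asked for but under the 20 N limit.
- **Last checks:** with the push eased to about 4 N the wedge did not move back. After release, the pictures showed no visible shift of the wedge tip, rest or bush (within about 0.3 mm). The bush is standing on the rest and the gripper is clear, with no force on it. I did not check the other things on the desk one by one, but the arm passed none of them closely.
- **What disagreed:**
  - The real fingertips sit about 35 mm higher than the reported tool point. My first grasp therefore closed on air above the wedge; it moved nothing, and I corrected for it.
  - At the end the force rose without any measured movement of the wedge. I took the roughly 3 N per mm as the arm giving way against the rigid stop.
  - I judged contact with the stop from the force and the rise, because the cameras are too coarse to show the gap at the button.

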